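# Switch on and zero the kitchen scale

## Task

A bowl stands on the kitchen scale, ready for weighing. Switch the scale on by pushing down the raised near end of its rocker switch until it tips fully over, then press the round key fully down, keep it down for two seconds to zero the scale, and let it come up again. Do not press the square key, and do not lift or shift the bowl, the tea box or the spice jar.

Things in the scene. Friction and masses are not known exactly. Their poses are not given: they have to be found in the camera images.
- scale: white kitchen scale, fixed, 250 (x) by 200 (y) mm, flat top 24 mm up; origin at the centre of its underside, own -x towards the robot. Rocker, round and square key (all black) sit at own x = -85 mm, y = +65, 0, -65 mm, in an order that changes. Behind them a flat display, then a steel plate 144 mm across (centre at own x = +50 mm, top 33 mm up) with the bowl on it
- rocker_near (a point): where to push the rocker (black, V-shaped, 54 mm along own x, 26 mm wide, hinge across its middle): top face of its near (own -x) half, 19 mm from the hinge, 8 mm from the near edge. Off: this half slopes up to the robot, the point is 40 mm above the worktop; on: level, 34 mm up. Axes turn with the rocker
- power_rocker (a joint): angle of the rocker switch: 0 (or up to 0.04) = off, near half raised; 0.30 = on, near half fully down, far half raised. It takes about 2 to 3 N at the near half, has no spring and stays where it is left.
- round_top (a point): centre of the top face of the round black key, 26 mm in diameter, on the scale; the top is 34 mm above the worktop when up and 28 mm when fully down (4 mm above the scale's top)
- round_key (a joint): travel of the round key in m: 0 = up, 0.006 = fully down; pressed straight down against a spring, about 4 N when fully down; springs back when let go
- square_top (a point): centre of the top face of the square black key, 24 by 24 mm, on the scale, top 34 mm above the worktop; same travel and spring as the round key; not to be pressed
- square_key (a joint): travel of the square key in m: 0 = up, 0.006 = fully down; must stay up
- bowl_mid (a point): centre, half-way up, of the loose white bowl on the weighing plate, 116 mm in diameter, 48 mm high, rim 81 mm above the worktop; to be left where it is
- tea_box_mid (a point): centre of the loose carton tea box, 102 by 53 mm and 60 mm high, lying on the worktop beside the scale; to be left where it is
- spice_jar_mid (a point): centre of the loose round spice jar with screw cap, 42 mm in diameter, 108 mm high, standing on the worktop at the other side of the scale; to be left where it is

How it is judged (in metres and radians):
On the way, in this order (a step that is already met when the one before it is completed fails the run):
1. the rocker switch is tipped over to on (value of joint power_rocker above 0.24 rad and value of joint round_key below 0.002 m), for 0.1 s.
2. with the scale on, the round key is held fully down for at least 1.2 s (value of joint power_rocker above 0.24 rad and value of joint round_key above 0.0042 m), for 1.2 s.
At the end, for the whole second after the job is handed in: The rocker switch is on (over 0.24 of 0.30 rad), the round key has been held down and is up again and the square key is up (both within 2 mm), and bowl, tea box and spice jar are within 20 mm of where they stood (all of step 1 and value of joint square_key below 0.002 m and distance of each of bowl_mid, tea_box_mid, spice_jar_mid from where it was at the start of the episode below 0.02 m); the robot touches nothing.
It fails at once if the round key is pressed (over 3 mm) before the scale is on (value of joint round_key above 0.003 m and value of joint power_rocker below 0.2 rad).
It fails at once if the square key is pressed (over 3 mm) (value of joint square_key above 0.003 m).
It fails at once if the bowl, the tea box or the spice jar is lifted or shifted by more than 20 mm (distance of any of bowl_mid, tea_box_mid, spice_jar_mid from where it was at the start of the episode above 0.02 m).
It also fails if it takes over 40 s, if anything falls off the work surface, if the arm or the gripper's body presses on something with over 40 N, if the wrist force passes 120 N, or if a joint passes its speed limit or range.

## Robot

A 6-joint arm with a two-finger parallel gripper is mounted at the origin on a cart in front of the work surface, level with it; the furniture and walls round the work are solid. World frame = base frame: x ahead of the robot, y to its left, z up, the work surface at z = 0. Lengths are in mm, angles in rad, forces in N, time in s.
With the tool pointing down it reaches from about 300 to 775 mm from the base axis. Payload 14.6 kg.
Tool frame: the origin (TCP) lies midway between the tips of the shut fingers; the grasp point (between the pads) lies 19 mm behind it (manip.grip_point_offset is the distance from the TCP to the grasp point, in mm); x points along the fingers, z is the direction in which the jaws open and shut, and the axes are right-handed (so a half turn about x gives the same grasp; the last joint's range is limited). The gripper opens to 94 mm and grips with 3 to 60 N. Pads are 16 mm wide; open, the fingers measure 119 mm over their backs; the gripper's body (75 mm by 177 mm) begins 78 mm behind the grasp point.
Start: joints at [-1.261, 0.3, 1.521, -0, 1.321, -0.067], TCP at [202.363, -511.408, 205.446] pointing down, gripper open.
Joint ranges: [-3.03, 3.03], [-0.79, 2.21], [0.23, 2.52], [-1.04, 4.18], [0, 3.07], [-2.55, 2.55]. Speed limits (rad/s): [2.22, 2.22, 2.57, 3.14, 3.14, 3.14].

## Interface

Orientations are given as [roll, pitch, yaw] about the fixed x, y, z axes, in that order (R = Rz(yaw) Ry(pitch) Rx(roll)).
In Python, from cell import manip, camera, calibration, order gives the robot as it stands.
- The arm moves only by the tool jog_arm, never from a script. Its arguments are lists of equal length, an entry for each row: "turn": the turn, a rotation vector about the tool's x, y, z in degrees, a list of three; "dp": the shift along the tool's x, y, z in cm, a list of three; "gripper": the closure, from 0 (fully open) to 1 (shut). In form: {"turn": [[ax, ay, az], ...], "dp": [[tx, ty, tz], ...], "gripper": [gripper, ...]}. A call has 1 to 8 rows; each row shifts and turns the pose as measured when the row begins, along the tool's axes as they then stand; what a row does not reach is not made up. A row lasts 1/8 s, in which the tool goes at most 62.5 mm and 10.7 degrees, less where a joint would pass 70% of its speed; a pose out of reach is approached as far as the arm can. A call is refused whole if a number of a shift passes 6.25 or a number of a turn 10.7, either way. A call with a gripper value outside its range is refused whole. The fingers move at their own pace and stop on an object; "grip_force" is the grip in N (left out, the last holds). Time passes only in rows, so rows that do not move let the fingers close. It gives the time, the measured TCP pose, the force and the opening at its end, in the units of the state.
- manip.read_state(): the state, without advancing time (a new reading comes with each control period).
- camera(name): name is "scene" or "top" or "wrist"; returns (picture, depth): 384x512x3 uint8, red, green, blue; 384x512 float32, mm along the optical axis (not along the pixel's ray), 0 where there is no reading.
- calibration(name): a dict with "K" (3x3 intrinsics, pixels), "distortion" ([k1, k2, p1, p2, k3] as OpenCV has them; the pictures are not rectified), "world_from_camera" (4x4, takes a point from camera to world coordinates). Camera axes: x right, y down, z forward; pixel columns grow to the right and rows downward; lengths in mm; the calibration is good to about 2 mm. A picture is of the moment at which its call begins: read the wrist's pose just before it. calibration takes no time and is no camera call; for the wrist camera it gives the pose at the moment of the call.
- order.sign_off(): hands the job in, once; it reports no verdict.
The state is a dict: "clock": time; "joints": joint angles; "qd": joint speeds; "effort": joint torques, N m; "eef_pos": TCP position; "eef_rot": TCP orientation; "wrist_force": force on the tool from outside, world axes, zero at the start; "moment": the same for the moment, N m; "finger_gap": finger opening in mm.
Only numpy, scipy, OpenCV 4.12 (cv2) and the standard library are available. Lean on these libraries where they do the work, as an engineer would, in place of code of your own. Each camera call takes 0.05 s, during which the arm holds its last target.

## Working session

There is one attempt and no reset: what is moved stays moved. The work goes in short steps, Python scripts to look and compute and a tool call to move; the robot and the scene stay as the last step left them, time stands still between calls to the robot, and variables do not carry over. Pictures are saved under pics/ and viewed, and the job is handed in when it is done.

Besides the shell and the picture viewer there is one more tool, called as name(argument=value, ...) on one line, values as JSON. jog_arm: Moves the arm, as the interface text tells. Its arguments: {"type":"object","properties":{"turn":{"type":"array","items":{"type":"array","items":{"type":"number"}}},"dp":{"type":"array","items":{"type":"array","items":{"type":"number"}}},"gripper":{"type":"array","items":{"type":"number"}},"grip_force":{"type":"number"}},"required":["turn","dp","gripper"]}

```bash
mkdir -p pics
python3 - <<'E'
from cell import manip, camera, calibration
import cv2, numpy as np
s=manip.read_state(); print({k:np.round(v,3).tolist() for k,v in s.items()})
for n in ["scene","top"]:
    p,d=camera(n); c=calibration(n)
    cv2.imwrite(f"pics/{n}0.png",p[:,:,::-1]); np.savez(f"{n}0.npz",p=p,d=d,**{k:np.array(v) for k,v in c.items()})
    print(n,np.round(c["world_from_camera"],3).tolist(),np.round(c["K"],1).tolist(),c["distortion"])
E
```

```text
{'clock': 0.0, 'joints': [-1.261, 0.3, 1.522, 0.0, 1.321, -0.067], 'qd': [0.0, -0.0, 0.001, -0.0, 0.001, 0.0], 'effort': [0.002, -53.181, -35.274, 0.071, 0.025, -0.0], 'eef_pos': [202.309, -511.153, 204.853], 'eef_rot': [3.064, 1.57, 1.87], 'wrist_force': [-0.492, -0.103, 0.215], 'moment': [0.013, -0.0, 0.04], 'finger_gap': 93.704}
scene [[-0.846, -0.38, 0.374, 226.412], [-0.533, 0.583, -0.613, 508.329], [0.015, -0.718, -0.696, 648.393], [0.0, 0.0, 0.0, 1.0]] [[358.3, 0.0, 250.6], [0.0, 358.3, 193.5], [0.0, 0.0, 1.0]] [-0.02294012  0.          0.          0.          0.        ]
top [[-0.021, -0.981, 0.195, 410.4], [-1.0, 0.02, -0.01, 0.677], [0.006, -0.195, -0.981, 912.957], [0.0, 0.0, 0.0, 1.0]] [[416.6, 0.0, 261.2], [0.0, 416.6, 191.3], [0.0, 0.0, 1.0]] [-0.11125108  0.          0.          0.          0.        ]
```

View pics/scene0.png

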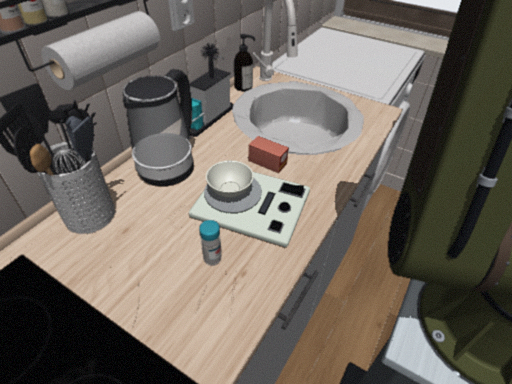

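View pics/top0.png

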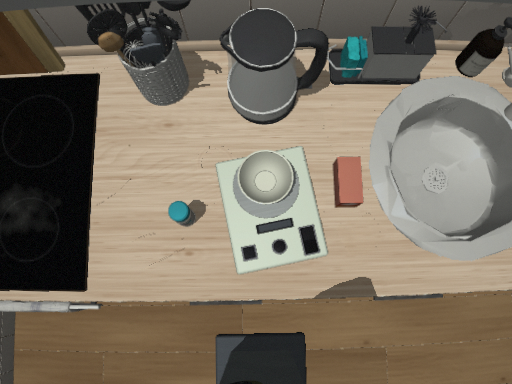

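The top view shows the square key at about (250,253), the round key at (280,246), the rocker at (309,240) and the display at (275,226). The tea box is to the right and the jar to the left. Next I measure these in both views.

```bash
cat > h.py <<'E'
import cv2, numpy as np
def ray(c,uv,z):
    uv=np.array(uv,float).reshape(-1,1,2)
    n=cv2.undistortPoints(uv,np.array(c["K"]),np.array(c["distortion"])).reshape(-1,2)
    T=np.array(c["world_from_camera"]); d=np.c_[n,np.ones(len(n))]@T[:3,:3].T; o=T[:3,3]
    return o+d*((z-o[2])/d[:,2])[:,None]
def depthpts(c,d,m):
    v,u=np.nonzero(m&(d>0)); uv=np.c_[u,v].astype(float)
    n=cv2.undistortPoints(uv.reshape(-1,1,2),np.array(c["K"]),np.array(c["distortion"])).reshape(-1,2)
    T=np.array(c["world_from_camera"]); P=np.c_[n,np.ones(len(n))]*d[v,u][:,None]
    return P@T[:3,:3].T+T[:3,3]
E
python3 - <<'E'
from h import *
for n,roi in [("top",(215,145,330,275)),("scene",(190,160,312,245))]:
    f=np.load(n+"0.npz"); p=f["p"]; d=f["d"]
    x0,y0,x1,y1=roi
    g=p.max(axis=2); m=np.zeros(g.shape,np.uint8); m[y0:y1,x0:x1]=(g[y0:y1,x0:x1]<75)
    k,lab,st,ce=cv2.connectedComponentsWithStats(m)
    for i in range(1,k):
        if st[i,4]<25: continue
        P=depthpts(f,d,lab==i)
        print(n,st[i].tolist(),ce[i].round(1),"z34",ray(f,ce[i],34)[0].round(1),"depth med",np.median(P,0).round(1),P[:,2].min().round(1),P[:,2].max().round(1))
    c=p[y0:y1,x0:x1]
    # white scale outline
    hsv=cv2.cvtColor(p,cv2.COLOR_RGB2HSV)
    print(n, "scale px", p[262,262] if n=="top" else p[225,255], "wood",p[285,250])
    cv2.imwrite(f"pics/{n}_crop.png",cv2.resize(c[:,:,::-1],None,fx=5,fy=5,interpolation=cv2.INTER_NEAREST)[:600,:800])
# scale corners via lines: hand-picked px in top
f=np.load("top0.npz")
print(ray(f,[(239,271),(326,253),(302,147),(217,162)],24).round(1))
E
```

```text
top [256, 218, 37, 16, 214] [275.  225.5] z34 [510.5 -36.2  34. ] depth med [511.9 -38.6  25.4] 21.3 29.9
top [300, 226, 19, 28, 346] [308.8 239.7] z34 [ 478.9 -106.6   34. ] depth med [ 478.3 -106.2   35.1] 22.1 45.6
top [274, 240, 12, 13, 123] [279.3 245.9] z34 [467.2 -44.   34. ] depth med [467.1 -43.6  33.9] 22.6 38.1
top [243, 246, 13, 13, 136] [249.  252.2] z34 [455.3  19.9  34. ] depth med [455.7  19.9  33.6] 25.2 38.2
top scale px [206 217 198] wood [182 161 135]
scene [190, 161, 4, 13, 30] [191.2 167.2] z34 [741.6 -31.5  34. ] depth med [755.9 -46.1  13.4] 7.1 30.4
scene [280, 183, 24, 14, 203] [292.3 189. ] z34 [ 477.1 -103.3   34. ] depth med [ 477.1 -103.5   33.9] 22.2 41.6
scene [208, 185, 43, 17, 236] [228.1 195.2] z34 [599.    2.1  34. ] depth med [594.7   9.3  32.7] 29.7 69.2
scene [259, 192, 16, 22, 148] [266.2 202.8] z34 [507.4 -26.2  34. ] depth med [511.5 -33.9  25.1] 22.0 27.7
scene [279, 202, 11, 10, 83] [284.2 206.6] z34 [465.2 -38.6  34. ] depth med [465.8 -39.7  32.8] 23.9 36.3
scene [269, 220, 13, 12, 102] [275.5 225.5] z34 [453.6  24.2  34. ] depth med [454.2  23.8  32.9] 24.2 35.5
scene scale px [212 218 209] wood [202 182 164]
[[ 416.9   41.8   24. ]
 [ 450.4 -143.4   24. ]
 [ 685.7 -101.6   24. ]
 [ 654.8   87.7   24. ]]
```

View pics/scene_crop.png

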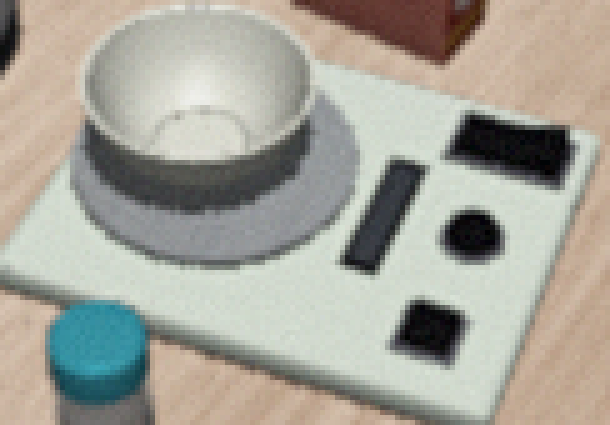

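Run:
```python
import cv2
p=cv2.imread("pics/top0.png")[205:280,225:330]
cv2.imwrite("pics/topkeys.png",cv2.resize(p,None,fx=7,fy=7,interpolation=cv2.INTER_CUBIC))
```

```text
(no output)
```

View pics/topkeys.png

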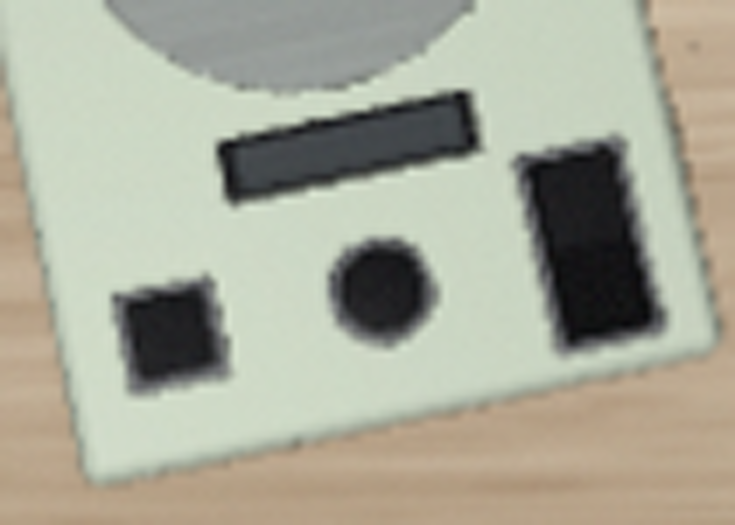

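```bash
cat > go.py <<'E'
import sys, numpy as np
from scipy.spatial.transform import Rotation as R
from cell import manip
s=manip.read_state(); Rt=R.from_euler("xyz",s["eef_rot"]); M=Rt.as_matrix()
print("clk",s["clock"],"pos",np.round(s["eef_pos"],2),"F",np.round(s["wrist_force"],2),"gap",round(s["finger_gap"],1))
print("tool axes cols\n",M.round(3))
t=np.array([float(a) for a in sys.argv[1:4]])
yaw=np.radians(10.4); oy=np.array([-np.sin(yaw),np.cos(yaw),0])
if M[:,2]@oy<0: oy=-oy
X=np.array([0,0,-1.]); G=np.c_[X,np.cross(oy,X),oy]
print("d tool cm",(M.T@(t-s["eef_pos"])/10).round(2),"rotvec deg",np.degrees(R.from_matrix(M.T@G).as_rotvec()).round(1), "d after-rot cm",(G.T@(t-s["eef_pos"])/10).round(2))
E
python3 go.py 459 -108 120
python3 - <<'E'
from h import *
f=np.load("top0.npz")
print("jar cap z108",ray(f,[(179,211)],108).round(0),"box top z60",ray(f,[(337,158),(359,157),(362,204),(338,206)],60).round(0))
E
```

```text
clk 0.1 pos [ 202.29 -511.2   204.96] F [ 0.42 -0.68 -0.11] gap 94.3
tool axes cols
 [[-0.     0.93   0.368]
 [ 0.001  0.368 -0.93 ]
 [-1.     0.    -0.001]]
d tool cm [  8.53  38.7  -28.04] rotvec deg [11.2 -0.1  0. ] d after-rot cm [  8.5   32.53 -35.02]
jar cap z108 [[534. 154. 108.]] box top z60 [[ 649. -171.   60.]
 [ 650. -219.   60.]
 [ 548. -218.   60.]
 [ 545. -167.   60.]]
```

jog_arm(turn=[[5.6,0,0],[5.6,0,0],[0,0,0],[0,0,0],[0,0,0],[0,0,0],[0,0,0],[0,0,0]], dp=[[0,3.5,-3.0],[0,3.5,-3.6],[0.5,4.0,-4.4],[1,4.0,-4.4],[1,4.0,-4.4],[1,4.0,-4.4],[1,4.0,-4.4],[1,3.0,-3.4]], gripper=[1,1,1,1,1,1,1,1], grip_force=20)

```text
clock: 1.1
eef_pos: [434.5, -125.9, 147.7]
eef_rot: [3.118, 1.569, 1.716]
wrist_force: [0.6, -0.2, 0.1]
finger_gap: 17.2
```

```bash
python3 go.py 459 -108 90
```

```text
clk 1.1 pos [ 434.53 -125.94  147.73] F [ 0.58 -0.25  0.06] gap 17.2
tool axes cols
 [[-0.     0.986  0.168]
 [ 0.002  0.168 -0.986]
 [-1.     0.    -0.002]]
d tool cm [ 5.78  2.71 -1.34] rotvec deg [-0.7 -0.1 -0. ] d after-rot cm [ 5.77  2.73 -1.32]
```

jog_arm(turn=[[0,0,0],[-0.7,0,0],[0,0,0]], dp=[[2.9,1.4,-0.7],[2.9,1.3,-0.6],[0,0,0]], gripper=[1,1,1])

```text
clock: 1.48
eef_pos: [460.1, -104.7, 87.5]
eef_rot: [-2.747, 1.567, 2.152]
wrist_force: [-0.3, -0.0, 0.6]
finger_gap: 0.3
```

```bash
python3 go.py 459 -108 45
python3 - <<'E'
from cell import camera, calibration
import cv2, numpy as np
for n in ["scene","wrist","top"]:
    c=calibration(n);p,d=camera(n)
    cv2.imwrite(f"pics/{n}1.png",p[:,:,::-1]); np.savez(f"{n}1.npz",p=p,d=d,**{k:np.array(v) for k,v in c.items()})
a=cv2.imread("pics/scene1.png")[130:260,180:340]
cv2.imwrite("pics/scene1c.png",cv2.resize(a,None,fx=4,fy=4,interpolation=cv2.INTER_CUBIC))
E
```

```text
clk 1.475 pos [ 460.06 -104.73   87.49] F [-0.29 -0.04  0.6 ] gap 0.3
tool axes cols
 [[-0.002  0.983  0.185]
 [ 0.003  0.185 -0.983]
 [-1.    -0.001 -0.003]]
d tool cm [ 4.25 -0.16  0.31] rotvec deg [ 0.3 -0.2  0.1] d after-rot cm [ 4.25 -0.16  0.3 ]
```

View pics/scene1c.png

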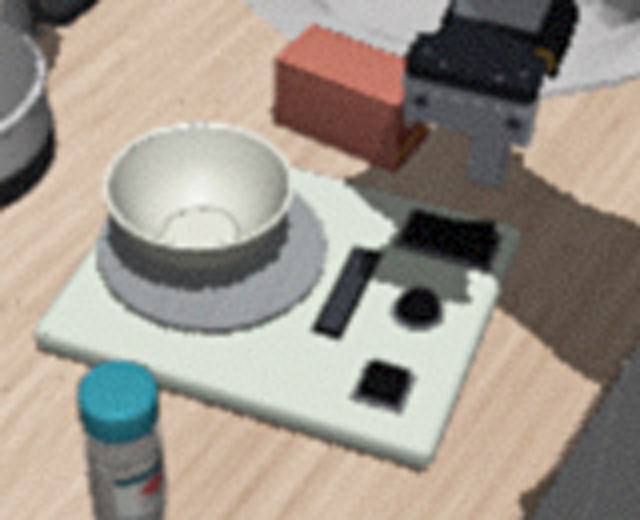

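View pics/wrist1.png

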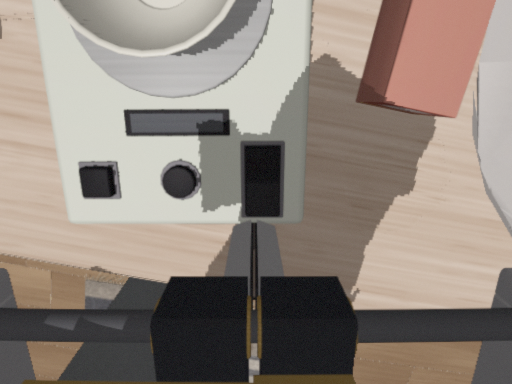

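The wrist view shows the scale square to the tool. The rocker is at about (263,180), the round key at (179,181), the square key at (98,181), and the shut fingertips at (254,225). I'll cast rays from this view as a third measurement.

Run:
```python
from h import *
f=np.load("wrist1.npz"); p=f["p"]; d=f["d"]
m=np.zeros(p.shape[:2],np.uint8); m[130:222,75:300]=p.max(2)[130:222,75:300]<45
k,lab,st,ce=cv2.connectedComponentsWithStats(m)
for i in range(1,k):
    if st[i,4]<150: continue
    P=depthpts(f,d,lab==i)
    print(st[i].tolist(),ce[i].round(1),ray(f,ce[i],34)[0].round(1),"depth",np.median(P,0).round(1))
# rocker outline corners
print(ray(f,[(242,141),(284,141),(284,217),(241,217)],24).round(1))
print("near edge z42",ray(f,[(246,217),(281,217)],42).round(1))
# project TCP
T=np.linalg.inv(f["world_from_camera"]); print(T[:3]@np.array([460.06,-104.73,87.5,1]))
print(cv2.projectPoints(np.array([[460.06,-104.73,87.5]]),cv2.Rodrigues(T[:3,:3])[0],T[:3,3],f["K"],f["distortion"])[0])
```

```text
[244, 145, 37, 71, 2505] [262.1 179.8] [ 482.4 -107.6   34. ] depth [ 482.4 -107.6   34.8]
[80, 166, 35, 31, 457] [ 97.6 178.9] [459.7  17.1  34. ] depth [460.2  19.3  33.5]
[[ 507.4  -87.2   24. ]
 [ 513.4 -119.1   24. ]
 [ 452.1 -132.2   24. ]
 [ 445.6  -97.3   24. ]]
near edge z42 [[ 453.2 -100.6   42. ]
 [ 458.2 -126.9   42. ]]
[ -0.61183939  28.25912041 196.04370366]
[[[252.68140076 234.37785416]]]
```

jog_arm(turn=[[0,0,0],[0,0,0],[0,0,0]], dp=[[1.8,0,0.3],[1.8,0,0.2],[0,0,0]], gripper=[1,1,1])

```text
clock: 2.0
eef_pos: [462.8, -113.1, 57.4]
eef_rot: [1.296, 1.562, -0.093]
wrist_force: [-0.3, -0.1, -0.3]
finger_gap: 0.3
```

```bash
python3 go.py 461 -110 34
python3 - <<'E'
from cell import camera
import cv2
p,d=camera("scene")
cv2.imwrite("pics/scene2c.png",cv2.resize(p[150:250,200:340,::-1],None,fx=5,fy=5,interpolation=cv2.INTER_CUBIC))
E
```

```text
clk 2.0 pos [ 462.8  -113.12   57.43] F [-0.29 -0.11 -0.28] gap 0.3
tool axes cols
 [[ 0.009  0.983  0.181]
 [-0.001  0.181 -0.983]
 [-1.     0.008  0.002]]
d tool cm [ 2.34 -0.14 -0.35] rotvec deg [ 0.   0.1 -0.5] d after-rot cm [ 2.34 -0.12 -0.34]
```

View pics/scene2c.png

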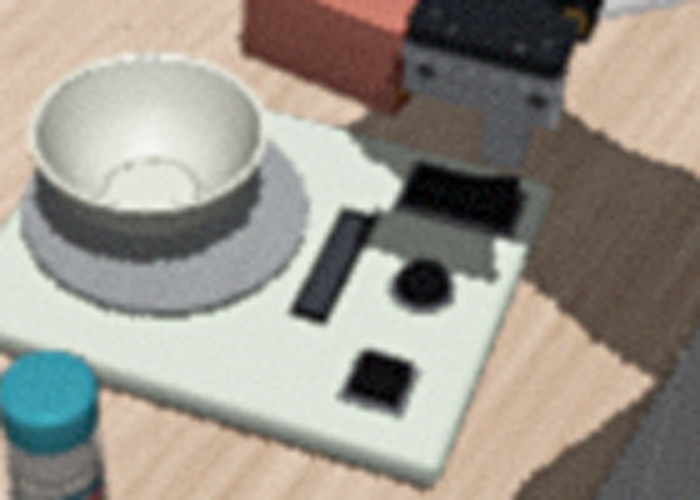

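The fingertip hangs over the rocker's near half, about 17 mm above it. I'll correct the side offset and go lower.

jog_arm(turn=[[0,0,-0.5],[0,0,0]], dp=[[1.0,-0.1,-0.3],[0,0,0]], gripper=[1,1])

```text
clock: 2.3
eef_pos: [462.3, -110.7, 49.3]
eef_rot: [0.504, 1.566, -0.886]
wrist_force: [-0.3, -0.1, -0.4]
finger_gap: 0.6
```

```bash
python3 go.py 461 -110 34
```

```text
clk 2.3 pos [ 462.27 -110.66   49.27] F [-0.28 -0.12 -0.4 ] gap 0.6
tool axes cols
 [[ 0.003  0.984  0.181]
 [-0.004  0.181 -0.984]
 [-1.     0.002  0.004]]
d tool cm [ 1.53 -0.12 -0.09] rotvec deg [ 0.   0.2 -0.1] d after-rot cm [ 1.53 -0.11 -0.09]
```

Well placed. I'll press down in small rows.

jog_arm(turn=[[0,0,0],[0,0,0],[0,0,0],[0,0,0]], dp=[[0.6,-0.1,-0.1],[0.4,0,0],[0.3,0,0],[0.1,0,0]], gripper=[1,1,1,1])

```text
clock: 2.8
eef_pos: [461.1, -109.9, 34.9]
eef_rot: [0.501, 1.566, -0.888]
wrist_force: [-0.7, 0.2, 2.3]
finger_gap: 0.4
```

```bash
python3 go.py 461 -110 34
```

```text
clk 2.8 pos [ 461.14 -109.85   34.88] F [-0.66  0.2   2.28] gap 0.4
tool axes cols
 [[ 0.003  0.983  0.181]
 [-0.004  0.181 -0.983]
 [-1.     0.002  0.004]]
d tool cm [ 0.09 -0.02  0.01] rotvec deg [ 0.   0.3 -0.1] d after-rot cm [ 0.09 -0.02  0.01]
```

jog_arm(turn=[[0,0,0],[0,0,0]], dp=[[0.15,0,0],[0.1,0,0]], gripper=[1,1])

```text
clock: 3.05
eef_pos: [461.4, -109.9, 33.9]
eef_rot: [0.518, 1.566, -0.871]
wrist_force: [-11.0, 2.7, 25.3]
finger_gap: 0.8
```

The force jumped to 25 N at z = 33.9, so the rocker is on its end stop. Lift and look.

jog_arm(turn=[[0,0,0],[0,0,0],[0,0,0],[0,0,0]], dp=[[-1.0,0,0],[-2.0,0,0],[-2.0,0,0],[0,0,0]], gripper=[1,1,1,1])

```text
clock: 3.55
eef_pos: [461.7, -109.7, 85.8]
eef_rot: [0.691, 1.564, -0.698]
wrist_force: [0.5, 0.8, -0.8]
finger_gap: 0.4
```

```bash
python3 go.py 467 -43 60
python3 - <<'E'
from h import *
from cell import camera, calibration
c=calibration("wrist"); p,d=camera("wrist"); cv2.imwrite("pics/wrist3.png",p[:,:,::-1]); np.savez("wrist3.npz",p=p,d=d,**{k:np.array(v) for k,v in c.items()})
c2=calibration("scene"); p2,d2=camera("scene")
cv2.imwrite("pics/scene3c.png",cv2.resize(p2[150:250,200:340,::-1],None,fx=5,fy=5,interpolation=cv2.INTER_CUBIC))
m=np.zeros(p.shape[:2],np.uint8); m[110:235,60:300]=p.max(2)[110:235,60:300]<45
k,lab,st,ce=cv2.connectedComponentsWithStats(m)
for i in range(1,k):
    if st[i,4]<150: continue
    P=depthpts(c,d,lab==i); print(st[i].tolist(),ce[i].round(1),ray(c,ce[i],34)[0].round(1),np.median(P,0).round(1))
# rocker heights vs own x, scene depth
m=np.zeros(p2.shape[:2],bool); m[178:200,275:308]=p2.max(2)[178:200,275:308]<75
for nm,P in [("scene",depthpts(c2,d2,m))]:
    s=(P[:,:2]-[479,-106])@[.983,.181]
    for a in range(-28,28,7):
        q=P[(s>=a)&(s<a+7),2]; print(nm,a,len(q),np.median(q).round(1) if len(q) else None)
E
```

```text
clk 3.55 pos [ 461.69 -109.73   85.77] F [ 0.54  0.75 -0.81] gap 0.4
tool axes cols
 [[ 0.005  0.983  0.181]
 [-0.004  0.181 -0.983]
 [-1.     0.004  0.005]]
d tool cm [ 2.55  1.72 -6.48] rotvec deg [ 0.   0.3 -0.2] d after-rot cm [ 2.58  1.73 -6.47]
[194, 120, 28, 17, 179] [211.6 131.5] [513.6 -69.5  34. ] [511.4 -70.8  25.3]
[237, 147, 37, 71, 2515] [255.3 181.1] [ 482.7 -107.4   34. ] [ 483.1 -107.3   35. ]
[71, 169, 36, 31, 539] [ 88.7 182.2] [459.2  17.2  34. ] [459.4  19.2  33.5]
scene -28 33 31.6
scene -21 27 33.0
scene -14 33 33.3
scene -7 29 32.8
scene 0 31 33.6
scene 7 35 35.6
scene 14 35 37.2
scene 21 29 38.4
```

View pics/scene3c.png

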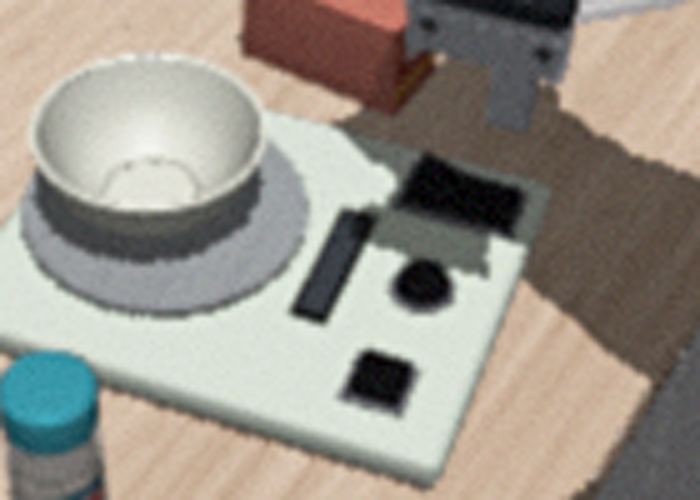

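View pics/wrist3.png

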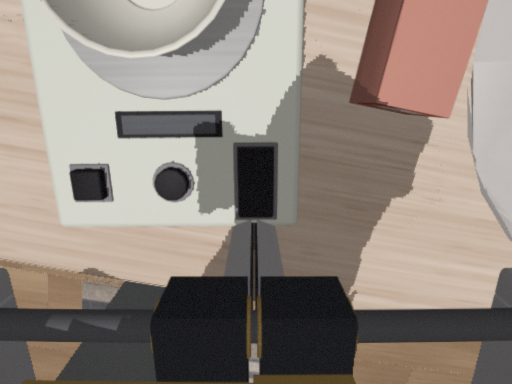

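The rocker has tipped: the near half is level at about 33 mm and the far half is raised to about 38 mm. The round key is at (172,182) in the wrist view. Averaging the views puts it near (468,-43), so I'll go above it.

jog_arm(turn=[[0,0,0],[0,0,0],[0,0,0],[0,0,0]], dp=[[0.5,0.8,-2.5],[0.8,0.7,-2.4],[1.0,0.3,-1.4],[0,0,0]], gripper=[1,1,1,1])

```text
clock: 4.15
eef_pos: [465.9, -42.7, 57.0]
eef_rot: [-0.854, 1.568, -2.244]
wrist_force: [0.7, 0.2, 0.6]
finger_gap: 0.4
```

```bash
python3 go.py 468 -43 45
python3 - <<'E'
from cell import camera
import cv2
p,d=camera("scene")
cv2.imwrite("pics/scene4c.png",cv2.resize(p[150:250,200:340,::-1],None,fx=5,fy=5,interpolation=cv2.INTER_CUBIC))
E
```

```text
clk 4.15 pos [465.87 -42.71  56.97] F [0.66 0.22 0.58] gap 0.4
tool axes cols
 [[-0.002  0.984  0.18 ]
 [-0.003  0.18  -0.984]
 [-1.    -0.002  0.002]]
d tool cm [1.2  0.21 0.06] rotvec deg [-0.   0.1  0.1] d after-rot cm [1.2  0.2  0.07]
```

View pics/scene4c.png

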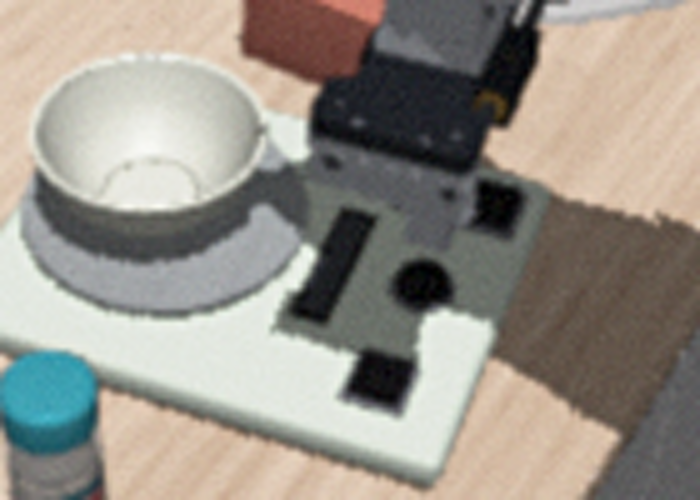

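The tip is over the round key and clear of the rocker and the square key. Descend to just above it.

jog_arm(turn=[[0,0,0],[0,0,0],[0,0,0]], dp=[[1.0,0.2,0],[0.9,0,0],[0,0,0]], gripper=[1,1,1])

```text
clock: 4.58
eef_pos: [468.3, -44.3, 37.1]
eef_rot: [-0.53, 1.568, -1.922]
wrist_force: [0.1, 0.8, -0.4]
finger_gap: 0.5
```

jog_arm(turn=[[0,0,0],[0,0,0]], dp=[[0.4,0,0],[0.2,0,0]], gripper=[1,1])

```text
clock: 4.82
eef_pos: [468.5, -44.6, 31.1]
eef_rot: [-0.336, 1.568, -1.729]
wrist_force: [-1.6, 0.6, 1.6]
finger_gap: 0.8
```

jog_arm(turn=[[0,0,0],[0,0,0]], dp=[[0.3,0,0],[0.1,0,0]], gripper=[1,1])

```text
clock: 5.08
eef_pos: [468.6, -44.6, 27.6]
eef_rot: [-0.24, 1.568, -1.632]
wrist_force: [-6.4, 0.9, 17.3]
finger_gap: 0.3
```

The key is at its stop (z = 27.6, 17 N). Hold for over 2 s with slight downward pressure.

jog_arm(turn=[[0,0,0],[0,0,0],[0,0,0],[0,0,0]], dp=[[0.03,0,0],[0.03,0,0],[0.03,0,0],[0.03,0,0]], gripper=[1,1,1,1])

```text
clock: 5.58
eef_pos: [468.6, -44.6, 28.1]
eef_rot: [-0.196, 1.567, -1.587]
wrist_force: [-2.6, 0.5, 7.1]
finger_gap: 0.4
```

jog_arm(turn=[[0,0,0],[0,0,0],[0,0,0],[0,0,0],[0,0,0],[0,0,0],[0,0,0],[0,0,0]], dp=[[0.04,0,0],[0.04,0,0],[0.04,0,0],[0.04,0,0],[0.04,0,0],[0.04,0,0],[0.04,0,0],[0.04,0,0]], gripper=[1,1,1,1,1,1,1,1])

```text
clock: 6.58
eef_pos: [468.6, -44.6, 28.0]
eef_rot: [-0.061, 1.567, -1.452]
wrist_force: [-4.5, 0.3, 10.6]
finger_gap: 0.5
```

jog_arm(turn=[[0,0,0],[0,0,0],[0,0,0],[0,0,0],[0,0,0],[0,0,0],[0,0,0],[0,0,0]], dp=[[0.04,0,0],[0.04,0,0],[0.04,0,0],[0.04,0,0],[0.04,0,0],[0.04,0,0],[0.04,0,0],[0.04,0,0]], gripper=[1,1,1,1,1,1,1,1])

```text
clock: 7.58
eef_pos: [468.6, -44.6, 28.0]
eef_rot: [0.059, 1.566, -1.331]
wrist_force: [-5.1, 0.2, 8.4]
finger_gap: 0.2
```

Held about 2.5 s, at z ≈ 28 with 7–11 N when I read it at the end of each call. Release and lift straight up.

jog_arm(turn=[[0,0,0],[0,0,0],[0,0,0],[0,0,0],[0,0,0],[0,0,0]], dp=[[-1.0,0,0],[-3.0,0,0],[-4.0,0,0],[-4.0,0,0],[-2.0,0,0],[0,0,0]], gripper=[1,1,1,1,1,1])

```text
clock: 8.32
eef_pos: [468.2, -43.9, 174.2]
eef_rot: [0.268, 1.565, -1.121]
wrist_force: [-0.6, 0.8, -0.2]
finger_gap: 0.6
```

```bash
python3 go.py 468 -43 45
python3 - <<'E'
from h import *
from cell import camera, calibration
c2=calibration("scene"); p2,d2=camera("scene")
cv2.imwrite("pics/scene5c.png",cv2.resize(p2[130:270,180:340,::-1],None,fx=4,fy=4,interpolation=cv2.INTER_CUBIC))
m=np.zeros(p2.shape[:2],np.uint8); m[165:245,255:312]=p2.max(2)[165:245,255:312]<75
k,lab,st,ce=cv2.connectedComponentsWithStats(m)
for i in range(1,k):
    if st[i,4]<25: continue
    P=depthpts(c2,d2,lab==i); print(st[i].tolist(),ce[i].round(1),np.median(P,0).round(1))
    if P[:,1].mean()<-90:
        s=(P[:,:2]-[479,-106])@[.983,.181]
        for a in range(-28,28,7):
            q=P[(s>=a)&(s<a+7),2]; print(a,len(q),np.median(q).round(1) if len(q) else None)
f=np.load("scene0.npz")
a=f["p"].astype(int)
E
```

```text
clk 8.325 pos [468.25 -43.88 174.2 ] F [-0.63  0.81 -0.22] gap 0.6
tool axes cols
 [[ 0.002  0.984  0.18 ]
 [-0.005  0.18  -0.984]
 [-1.     0.001  0.005]]
d tool cm [12.92 -0.03 -0.16] rotvec deg [-0.   0.3 -0.1] d after-rot cm [ 1.292e+01 -1.000e-02 -9.000e-02]
[278, 165, 5, 8, 25] [280.  167.8] [ 553.2 -180.5   12.1]
-28 0 None
-21 0 None
-14 0 None
-7 0 None
0 0 None
7 0 None
14 0 None
21 0 None
[279, 180, 27, 18, 281] [291.7 189.2] [ 479.5 -101.6   32.9]
-28 35 31.4
-21 28 33.1
-14 32 32.9
-7 32 32.2
0 34 34.3
7 31 35.7
14 38 37.5
21 28 38.7
[259, 191, 17, 23, 187] [266.6 201.9] [512.1 -37.6  24.9]
[255, 196, 5, 9, 25] [256.6 199.2] [533.8 -26.1  32.6]
[278, 201, 12, 11, 99] [283.7 206.3] [467.2 -40.9  32.4]
[269, 220, 13, 12, 102] [275.5 225.5] [454.1  23.5  32.8]
```

View pics/scene5c.png

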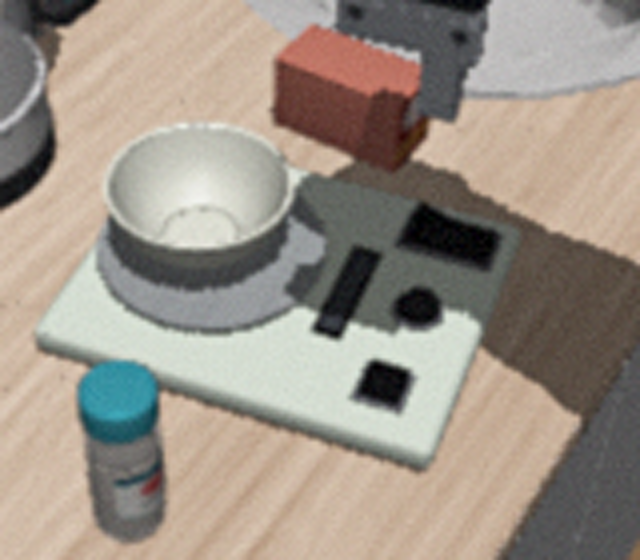

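The bowl, jar and tea box are at the same pixels as before, and the round key is back level with the square key. As a last check, I'll run the same slope measurement on the off state, for comparison.

Run:
```python
from h import *
f=np.load("scene0.npz"); p2=f["p"]; d2=f["d"]
m=np.zeros(p2.shape[:2],bool); m[178:200,275:308]=p2.max(2)[178:200,275:308]<75
P=depthpts(f,d2,m); s=(P[:,:2]-[479,-106])@[.983,.181]
print([(a,np.median(P[(s>=a)&(s<a+7),2]).round(1)) for a in range(-28,28,7)])
from cell import order
print(order.sign_off())
```

```text
[(-28, np.float64(35.6)), (-21, np.float64(38.4)), (-14, np.float64(36.6)), (-7, np.float64(33.6)), (0, np.float64(33.5)), (7, np.float64(33.9)), (14, np.float64(33.9)), (21, np.float64(33.1))]
the job is handed in; nothing more can be done
None
```

The scale should now be on and zeroed, and I have handed the job in; the sign-off reports no verdict, so this rests on my own checks.

- **Rocker:** I pushed its near end down with the shut fingers until it hit its stop (fingertip at z = 33.9 mm, 25 N). Afterwards the near half measured level at about 33 mm and the far half was raised to about 38.5 mm, the mirror image of the off state.
- **Round key:** I pressed it to its stop and held it about 2.5 s, with 7–17 N at the readings (z ≈ 28 mm). I then lifted straight up to z = 174 mm. The key's depth reading is back to 32.4 mm, against 32.8 mm before the press.
- **Square key:** it was not touched and still measures 32.8 mm.
- **Bowl, tea box and jar:** they look unmoved in the last picture. I compared pixel positions by eye and did not measure them again.
- **End state:** the arm is clear of everything, and the job took about 8.5 s.

**Disagreements:**
- The cameras differed by up to 5–6 mm on where the keys are, so I aimed at averages.
- The far-half slope measured about 0.21 rad instead of 0.30. The off state, checked the same way, also read low, so I put this down to coarse depth smoothing. I relied on the stop force and height for the rocker being fully over.

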